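Fill the seasoning carousel and hold it turned to the front

TASK

Put the two seasoning jars with dark screw caps that stand on the table into the two empty cups of the carousel, one standing upright in each cup, and let go of them. Then turn the carousel until the grey salt shaker faces front, in line with the red pointer on the fixed foot, and finish with the gripper still gripping the carousel by its wooden top grip so that it cannot turn: do not let go at the end. Leave the shaker and the other jar in their cups and do not disturb the honey jar at the back.

Things in the scene. Friction and masses are not known exactly. Their poses are not given: they have to be found in the camera images.
- foot: fixed dark wooden foot of the carousel, a disc 196 mm across and 8 mm high on the table; origin at the centre of its underside, on the turning axis. Its red pointer, 16 mm wide, sticks out of the rim along its own -x axis, roughly towards the robot (yaw within 0.3 rad). Front means this direction.
- pointer (a point): outer part of the red pointer on the fixed foot, on its top face, 118 mm from the axis (a white dot marks it)
- tray: turning tray of the carousel, a light wooden disc 204 mm across, top face 25 mm above the table, with four steel cups at 72 mm from the axis and 90 degrees apart; in its centre a steel column 16 mm thick with a wooden grip on top. It turns freely both ways about the vertical axis (light friction, about 0.04 N m, no spring, at least 2.6 rad either way from its start). Origin on the axis, 13 mm above the table; z up. As found, its -x axis lies within 0.35 rad of the pointer.
- grip (a point): centre of the wooden grip on top of the column, on the axis, 194 mm above the table. The grip is a block 38 mm long along the tray's x axis, 16 mm wide along the tray's y axis and 34 mm high (177 to 211 mm above the table): pinch it from above across its 16 mm.
- well_front_left (a point): cup at the tray's (-x, +y) corner, a steel cup fixed on the tray (inner diameter 49 mm, outer 56 mm, 33 mm deep inside, rim 61 mm above the table): centre of its inner floor, which lies 28 mm above the table; it turns with the tray, 72 mm from the axis. As found it holds the shaker or the other jar.
- well_front_right (a point): cup at the tray's (-x, -y) corner, a steel cup fixed on the tray (inner diameter 49 mm, outer 56 mm, 33 mm deep inside, rim 61 mm above the table): centre of its inner floor, which lies 28 mm above the table; it turns with the tray, 72 mm from the axis. As found it holds the other one of these two.
- well_back_left (a point): cup at the tray's (+x, +y) corner, a steel cup fixed on the tray (inner diameter 49 mm, outer 56 mm, 33 mm deep inside, rim 61 mm above the table): centre of its inner floor, which lies 28 mm above the table; it turns with the tray, 72 mm from the axis. As found it is empty.
- well_back_right (a point): cup at the tray's (+x, -y) corner, a steel cup fixed on the tray (inner diameter 49 mm, outer 56 mm, 33 mm deep inside, rim 61 mm above the table): centre of its inner floor, which lies 28 mm above the table; it turns with the tray, 72 mm from the axis. As found it is empty.
- shaker_mid (a point): the salt shaker with grey contents and a light cap that stands in one of the two front cups: 44 mm diameter, 90 mm tall; point half-way up on its axis. It is the one that must face front. The jars stand loosely in their cups and rock a little, for about a second, when the tray stops abruptly.
- filler_mid (a point): seasoning jar with a dark cap that already stands in the other front cup: 41 mm diameter, 105 mm tall; point half-way up on its axis. It stays there.
- jar_tall_mid (a point): loose seasoning jar with a dark screw cap on the table: round, 41 mm diameter, 105 mm tall, about 0.11 kg; point half-way up on its axis, z up
- jar_short_mid (a point): loose brown-labelled jar with a dark screw cap on the table: round, 44 mm diameter, 96 mm tall, about 0.11 kg; point half-way up on its axis, z up
- honey_mid (a point): bystander, honey jar with a red lid at the back left: 62 mm diameter, 86 mm tall; point half-way up on its axis

How it is judged:
By the outcome, as a careful person would: the job done as asked, in the order asked, and still so for the second after the job is handed in, while the arm keeps its last pose, push and grip.
It also fails if it takes over 67 s, if anything falls off the work surface, if the arm or the gripper's body presses on something with over 40 N, if the wrist force passes 120 N, or if a joint passes its speed limit or range.

ROBOT

A 7-joint arm with a two-finger parallel gripper is mounted at the origin on a cart in front of the work surface, level with it; the furniture and walls round the work are solid. World frame = base frame: x ahead of the robot, y to its left, z up, the work surface at z = 0. Lengths are in m, angles in degrees, forces in N, time in s.
With the tool pointing down it reaches from about 0.4 to 0.925 m from the base axis. Payload 5.6 kg.
Tool frame: the origin (TCP) lies at the very end of the fingers, on their centre line; the grasp point (between the pads) lies 19 mm behind it; z points along the fingers, y is the direction in which the jaws open and shut (so a half turn about z gives the same grasp; the last joint's range is limited). The gripper opens to 85 mm and grips with 20 to 120 N. Pads are 22 mm wide; open, the fingers measure 114 mm over their backs; the gripper's body (76 mm by 85 mm) begins 54 mm behind the grasp point. The pads swing forward as they close: fully open they stand 13 mm farther back than shut.
Start: joints at [-77.006, 26.786, -0.665, 91.828, 0.344, 61.387, -3.226], TCP at [0.173, 0.626, 0.231] pointing down, gripper open.
Joint ranges: [-144.91, 144.91], [-17.63, 115.5], [-89.93, 88.59], [15.96, 139.68], [-74.01, 254.01], [8.47, 105.57], [-167.45, 167.45]. Speed limits (degrees/s): [147.25, 147.25, 180, 180, 180, 180, 180].

INTERFACE

Orientations are given as a 3x3 rotation matrix whose columns are the frame's x, y, z axes.
In Python, from station import arm, cams, cut_out, tip_of gives the robot as it stands. The module is installed in compiled form; this text tells all that it offers.
- The arm moves only by the tool servo_tool, never from a script. Its argument "increments" is a list of rows, each an object with "delta_pos": the shift along the tool's x, y, z in m, a list of three; "roll": the turn about the tool's z in degrees. In form: [{"delta_pos": [x, y, z], "roll": roll}, ...]. A call has 1 to 12 rows; each row shifts and turns the commanded pose from where the row before left it, along the tool's axes as they then stand; what a row does not reach is not made up. A row lasts 1/8 s, in which the tool goes at most 62.5 mm and 10.7 degrees, less where a joint would pass 70% of its speed; a pose out of reach is approached as far as the arm can. A call with a gripper value outside its range is refused whole. "claw" is the closure, from -1 (fully open) to 1 (shut), so that 0 is half open, set as the call begins (left out, the last holds). The fingers move at their own pace and stop on an object; "force" is the grip in N (left out, the last holds). Time passes only in rows, so rows that do not move let the fingers close. It gives the time, the measured TCP pose, the force and the opening at its end, in the units of the state.
- arm.get_state(): the state, without advancing time (a new reading comes with each control period).
- cams.get_image(name): name is "scene" or "top"; returns a dict with "color" (480x640x3 uint8, blue, green, red), "K" (3x3 intrinsics, pixels), "k1" (the pictures are not rectified: a ray, as slopes to the right and down, at radius r is drawn at 1 + k1 r^2 times it, then the intrinsics apply), "rvec" (rotation vector, rad) and "tvec" (3), from world to camera coordinates, as OpenCV has them. Camera axes: x right, y down, z forward; pixel columns grow to the right and rows downward; lengths in m; the calibration is good to about 2 mm. A picture is of the moment at which its call begins. There is no depth.
- arm.close_job(): hands the job in, once; it reports no verdict.
Trained networks look in a picture, given as the dict that the camera call returned (one of the last four; its "shot" number tells which), for a name from the list of things; names that differ only in an ending like _2 or _b are one class to them, and where a whole thing is asked for, a point or a joint stands for the part that bears it (a point fixed in the world has none). Each returns a list of dicts, best first, with "p" (0 to 1); they miss things now and then, are a little off and sometimes report something else, mostly with a low value. They report only what shows in the picture. A call takes as long as a camera call.
- cut_out(picture, target): "region" (480x640 bool, what is visible of it).
- tip_of(picture, target): "location" ([x, y, z] in m, in world coordinates, good to about 4 mm: a listed point, or the origin of a listed thing).
The state is a dict: "t": time; "q": joint angles; "dq": joint speeds; "joint_efforts": joint torques, N m; "ee_pos": TCP position; "eef_rot": TCP orientation; "wrist_force": force on the tool from outside, world axes, zero at the start; "torque": the same for the moment, N m; "gripper_width": finger opening in m.
Only numpy, scipy, OpenCV 4.12 (cv2) and the standard library are available. Lean on these libraries where they do the work, as an engineer would, in place of code of your own. Each camera call takes 0.05 s, during which the arm holds its last target. There are 200 camera calls.

## Working session

There is one attempt and no reset: what is moved stays moved. The work goes in short steps, Python scripts to look and compute and a tool call to move; the robot and the scene stay as the last step left them, time stands still between calls to the robot, and variables do not carry over. Pictures are saved under pics/ and viewed, about 8 in all and at most 12, crops included, and the job is handed in when it is done.

Besides the shell and the picture viewer there is one more tool, called after "Emit:" in YAML: its name, and indented under it one key for each argument. servo_tool: Moves the arm, as the interface text tells. Its arguments: {"type":"object","properties":{"increments":{"type":"array","items":{"type":"object","properties":{"delta_pos":{"type":"array","items":{"type":"number"}},"roll":{"type":"number"}}}},"claw":{"type":"number"},"force":{"type":"number"}},"required":["increments"]}

```bash
mkdir -p pics; cat > h.py <<'E'
import numpy as np, cv2
from station import arm,cams,cut_out,tip_of
np.set_printoptions(precision=4,suppress=True)
def st():
    s=arm.get_state(); print('t',s['t'],'q',np.array(s['q']),'tcp',np.array(s['ee_pos']),'w',s['gripper_width'],'F',np.array(s['wrist_force'])); print(np.array(s['eef_rot'])); return s
def proj(p,P):
    R=cv2.Rodrigues(np.array(p['rvec'],float))[0]; c=R@np.array(P,float)+np.array(p['tvec'],float).ravel(); s=c[:2]/c[2]; s=s*(1+p['k1']*(s@s)); K=np.array(p['K']); return s*[K[0,0],K[1,1]]+K[:2,2]
def ray(p,uv,z):
    K=np.array(p['K']);d=(np.array(uv)-K[:2,2])/[K[0,0],K[1,1]];s=d.copy()
    for _ in range(20): s=d/(1+p['k1']*(s@s))
    R=cv2.Rodrigues(np.array(p['rvec'],float))[0]; C=-R.T@np.array(p['tvec'],float).ravel(); v=R.T@np.array([*s,1]); return C+v*(z-C[2])/v[2]
def look(names,cs=('scene','top')):
    P={}
    for c in cs:
        p=cams.get_image(c); P[c]=p
        for n in names:
            r=tip_of(p,n)
            print(c,n,[(np.array(x['location']).round(4).tolist(),round(x['p'],2)) for x in r[:2]])
    return P
E
python3 - <<'E'
from h import *
st()
P=look(['foot','pointer','tray','grip','well_back_left','well_back_right','well_front_left','well_front_right','shaker_mid','filler_mid','jar_tall_mid','jar_short_mid','honey_mid'])
for c in P: cv2.imwrite(f'pics/{c}0.png',P[c]['color'])
E
```

```text
t 0.0 q [-77.0037  26.8373  -0.663   91.8837   0.3435  61.3861  -3.2243] tcp [0.1732 0.6259 0.2303] w 0.0851319878429983 F [ 0.527  -0.4956  0.0051]
[[-0.9638  0.2666 -0.0004]
 [ 0.2666  0.9638 -0.0018]
 [-0.0001 -0.0018 -1.    ]]
scene foot []
scene pointer [([0.4796, 0.2024, 0.0104], 0.78)]
scene tray [([0.5943, 0.1681, 0.0092], 0.65)]
scene grip [([0.5997, 0.1664, 0.1904], 0.59)]
scene well_back_left [([0.6658, 0.1888, 0.0244], 0.69)]
scene well_back_right [([0.6121, 0.1042, 0.0255], 0.65), ([0.736, 0.3288, 0.0418], 0.51)]
scene well_front_left [([0.5805, 0.2436, 0.0289], 0.96)]
scene well_front_right [([0.5193, 0.157, 0.0281], 0.91)]
scene shaker_mid [([0.5889, 0.2425, 0.0767], 0.53)]
scene filler_mid [([0.5209, 0.1589, 0.0819], 0.66)]
scene jar_tall_mid [([0.6557, 0.0078, 0.0539], 0.74)]
scene jar_short_mid [([0.5456, -0.0267, 0.0465], 0.93)]
scene honey_mid [([0.7383, 0.3322, 0.0403], 0.97)]
top foot [([0.5946, 0.1741, 0.1946], 0.37)]
top pointer [([0.4826, 0.2027, 0.0114], 0.45)]
top tray [([0.5977, 0.169, 0.0107], 0.57)]
top grip [([0.5978, 0.1678, 0.1939], 0.71)]
top well_back_left [([0.663, 0.1856, 0.025], 0.57)]
top well_back_right [([0.6087, 0.0976, 0.0271], 0.9)]
top well_front_left [([0.5866, 0.2383, 0.0296], 0.97)]
top well_front_right [([0.5224, 0.1576, 0.0267], 0.55)]
top shaker_mid [([0.5814, 0.2404, 0.072], 0.79)]
top filler_mid [([0.5247, 0.1591, 0.0841], 0.57)]
top jar_tall_mid [([0.6584, 0.0072, 0.0523], 0.82), ([0.6112, 0.0998, 0.0288], 0.36)]
top jar_short_mid [([0.547, -0.025, 0.0459], 0.78)]
top honey_mid [([0.7381, 0.3304, 0.0444], 0.88)]
```

View pics/scene0.png

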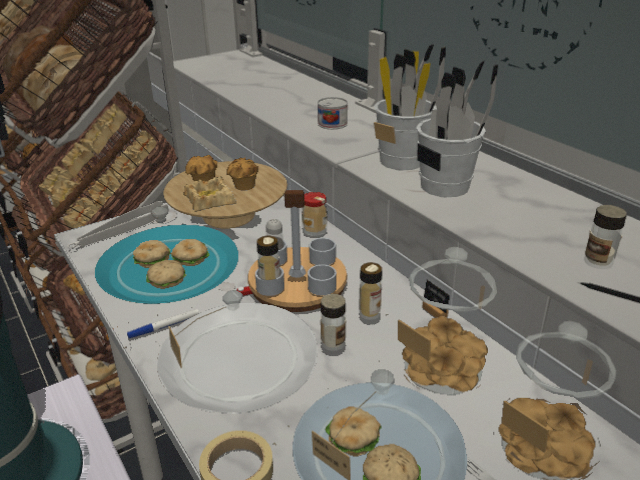

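View pics/top0.png

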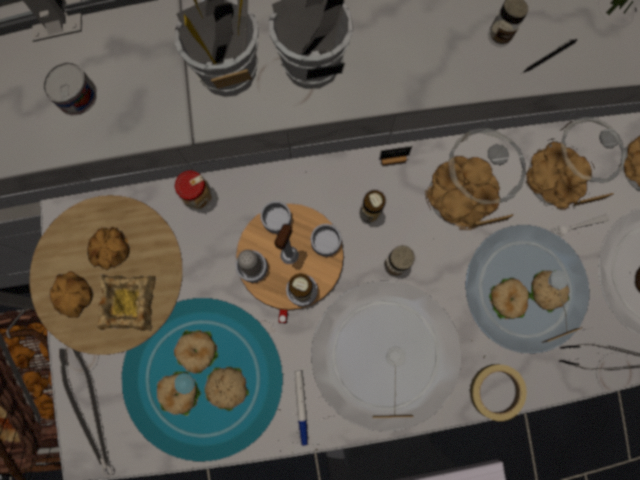

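The scene picture shows the tall jar at (370,290), the short jar at (333,325) and the two empty cups at (322,250) and (322,280). In the top view the shaker is at (251,263), the filler jar at (301,290) and the pointer at (283,316). All of this agrees with the networks.

Next I fit the carousel's axis and yaw, and work out the first move.

```bash
cat >> h.py <<'E'
from scipy.optimize import least_squares
W={'well_front_left':(-1,1),'well_front_right':(-1,-1),'well_back_left':(1,1),'well_back_right':(1,-1)}
def fit(n=1,extra=()):
    obs=[];ex={}
    for _ in range(n):
        for c in ('scene','top'):
            p=cams.get_image(c)
            for k in list(W)+['grip','tray','pointer',*extra]:
                r=tip_of(p,k)
                if r and r[0]['p']>.3:
                    if k in W or k in('grip','tray','pointer'): obs.append((k,np.array(r[0]['location'])))
                    if k in extra: ex.setdefault(k,[]).append(np.array(r[0]['location']))
    def res(v):
        o=[]
        for k,l in obs:
            if k in W: a=v[2]+np.arctan2(W[k][1],W[k][0]); r=.072
            elif k=='pointer': a=v[3]+np.pi; r=.118
            else: a=0;r=0
            o+=[v[0]+r*np.cos(a)-l[0],v[1]+r*np.sin(a)-l[1]]
        return o
    s=least_squares(res,[.598,.168,-.6,-.29],loss='soft_l1',f_scale=.004)
    v=s.x; print('axis',v[:2],'tray yaw',np.degrees(v[2]),'foot yaw',np.degrees(v[3]),'rms',np.sqrt(np.mean(np.square(res(v)))))
    for k in W:
        a=v[2]+np.arctan2(W[k][1],W[k][0]); print(k,v[:2]+.072*np.array([np.cos(a),np.sin(a)]),np.degrees(a))
    for k in ex: print(k,np.array(ex[k]))
    return v
def to(x,y,z,yawy=None):
    """tool increments to reach world pos (and tool-y heading, deg)"""
    s=arm.get_state();R=np.array(s['eef_rot']); d=np.array([x,y,z])-s['ee_pos']
    h=np.degrees(np.arctan2(R[1,1],R[0,1])); ro=0
    if yawy is not None: ro=-((yawy-h+90)%180-90)
    print('tool d',R.T@d,'heading',h,'roll',ro)
E
python3 - <<'E'
from h import *
fit(2,('jar_tall_mid','jar_short_mid','shaker_mid','filler_mid'))
to(.657,.0075,.231,100)
E
```

```text
axis [0.5951 0.1712] tray yaw -34.16449887436649 foot yaw -15.043499254318084 rms 0.009587852297434526
well_front_left [0.5815 0.2419] 100.83550112563353
well_front_right [0.5243 0.1576] -169.16449887436647
well_back_left [0.6658 0.1847] 10.835501125633517
well_back_right [0.6086 0.1005] -79.16449887436647
jar_tall_mid [[0.6572 0.0081 0.0564]
 [0.6538 0.007  0.0557]
 [0.6555 0.0056 0.0551]
 [0.6565 0.0095 0.0565]]
jar_short_mid [[ 0.5466 -0.0262  0.047 ]
 [ 0.5455 -0.0214  0.0431]
 [ 0.5478 -0.0242  0.049 ]
 [ 0.5461 -0.0229  0.0484]]
shaker_mid [[0.5906 0.2403 0.0729]
 [0.5819 0.2413 0.0728]
 [0.5235 0.1606 0.0821]
 [0.5807 0.2397 0.0705]]
filler_mid [[0.5213 0.1617 0.0807]
 [0.5233 0.1608 0.0837]
 [0.5227 0.1592 0.0821]]
tool d [-0.6312 -0.4676  0.0003] heading 74.53803191129967 roll -25.46196808870033
```

Emit:
servo_tool:
  increments:
    - {"delta_pos": [-0.0394,-0.0292,-0.01],"roll": 0}
    - {"delta_pos": [-0.0394,-0.0292,-0.01],"roll": 0}
    - {"delta_pos": [-0.0394,-0.0292,0],"roll": 0}
    - {"delta_pos": [-0.0394,-0.0292,0],"roll": 0}
    - {"delta_pos": [-0.0394,-0.0292,0],"roll": 0}
    - {"delta_pos": [-0.0394,-0.0292,0],"roll": 0}
    - {"delta_pos": [-0.0394,-0.0292,0],"roll": 0}
    - {"delta_pos": [-0.0394,-0.0292,0],"roll": 0}
    - {"delta_pos": [-0.0394,-0.0292,0],"roll": 0}
    - {"delta_pos": [-0.0394,-0.0292,0],"roll": 0}
    - {"delta_pos": [-0.0394,-0.0292,0],"roll": 0}
    - {"delta_pos": [-0.0394,-0.0292,0],"roll": 0}
  claw: -0.5
  force: 35

```text
t: 5.3
ee_pos: [0.5365, 0.1615, 0.2516]
eef_rot: [[-0.964, 0.266, 0.001], [0.266, 0.964, 0.0], [-0.0, 0.001, -1.0]]
wrist_force: [-1.0, -0.1, -0.5]
gripper_width: 0.0637
```

Emit:
servo_tool:
  increments:
    - {"delta_pos": [-0.0394,-0.0292,0],"roll": 0}
    - {"delta_pos": [-0.0394,-0.0292,0],"roll": 0}
    - {"delta_pos": [-0.0394,-0.0292,0],"roll": 0}
    - {"delta_pos": [-0.0394,-0.0292,0],"roll": 0}
    - {"delta_pos": [0,0,0.02],"roll": -8.5}
    - {"delta_pos": [0,0,0],"roll": -8.5}
    - {"delta_pos": [0,0,0],"roll": -8.5}
    - {"delta_pos": [0,0,0],"roll": 0}

```text
t: 6.3
ee_pos: [0.6563, 0.008, 0.2313]
eef_rot: [[-0.985, -0.173, 0.0], [-0.173, 0.985, 0.0], [-0.0, 0.0, -1.0]]
wrist_force: [0.1, 0.2, 0.5]
gripper_width: 0.064
```

```bash
python3 - <<'E'
from h import *
st(); to(.656,.0075,.06,100)
E
```

```text
t 6.3 q [-12.7887  27.4486  12.7505  91.5898  -6.658   61.7028 101.6739] tcp [0.6563 0.008  0.2313] w 0.06403010727730181 F [0.061  0.185  0.4654]
[[-0.985  -0.1726  0.    ]
 [-0.1726  0.985   0.0004]
 [-0.0001  0.0003 -1.    ]]
tool d [ 0.0004 -0.0005  0.1713] heading 99.94089819672735 roll -0.0591018032726538
```

Emit:
servo_tool:
  increments:
    - {"delta_pos": [0,0,0.04],"roll": 0}
    - {"delta_pos": [0,0,0.04],"roll": 0}
    - {"delta_pos": [0,0,0.035],"roll": 0}
    - {"delta_pos": [0,0,0.03],"roll": 0}
    - {"delta_pos": [0,0,0.026],"roll": 0}
    - {"delta_pos": [0,0,0],"roll": 0}

```text
t: 7.05
ee_pos: [0.6547, 0.0082, 0.0582]
eef_rot: [[-0.985, -0.172, -0.004], [-0.172, 0.985, -0.001], [0.004, 0.0, -1.0]]
wrist_force: [-1.1, 0.8, 0.4]
gripper_width: 0.0641
```

Emit:
servo_tool:
  increments:
    - {"delta_pos": [0,0,0],"roll": 0}
    - {"delta_pos": [0,0,0],"roll": 0}
    - {"delta_pos": [0,0,0],"roll": 0}
    - {"delta_pos": [0,0,0],"roll": 0}
  claw: 1
  force: 35

```text
t: 7.55
ee_pos: [0.6575, 0.0081, 0.0619]
eef_rot: [[-0.985, -0.174, 0.003], [-0.174, 0.985, 0.0], [-0.003, -0.0, -1.0]]
wrist_force: [-0.1, -0.8, 5.8]
gripper_width: 0.0398
```

```bash
python3 - <<'E'
from h import *
st(); p=cams.get_image('scene'); cv2.imwrite('pics/s1.png',p['color'][200:400,200:450]) 
E
```

```text
t 7.55 q [-11.1696  38.8447  10.5772  97.5134  -9.4871  44.3542 103.9219] tcp [0.6575 0.0081 0.0619] w 0.039833165150745 F [-0.1116 -0.7619  5.7704]
[[-0.9847 -0.174   0.0028]
 [-0.174   0.9847  0.0002]
 [-0.0028 -0.0002 -1.    ]]
```

Emit:
servo_tool:
  increments:
    - {"delta_pos": [0,0,-0.03],"roll": 0}
    - {"delta_pos": [0,0,-0.03],"roll": 0}
    - {"delta_pos": [0,0,-0.03],"roll": 0}
    - {"delta_pos": [-0.004,0.015,0],"roll": 0}
    - {"delta_pos": [-0.008,0.035,0],"roll": 0}
    - {"delta_pos": [-0.008,0.035,0],"roll": 0}
    - {"delta_pos": [-0.008,0.035,0],"roll": 0}
    - {"delta_pos": [-0.008,0.035,0],"roll": 0}
    - {"delta_pos": [-0.004,0.018,0],"roll": 0}
    - {"delta_pos": [0,0,0],"roll": 0}
    - {"delta_pos": [0,0,0],"roll": 0}
    - {"delta_pos": [0,0,0],"roll": 0}

```text
t: 9.1
ee_pos: [0.6659, 0.1831, 0.1504]
eef_rot: [[-0.985, -0.171, 0.0], [-0.171, 0.985, -0.001], [0.0, -0.001, -1.0]]
wrist_force: [0.6, -0.0, -1.8]
gripper_width: 0.0398
```

```bash
python3 - <<'E'
from h import *
st()
for c in ('scene','top'):
    p=cams.get_image(c)
    for n in ('jar_tall_mid','well_back_left','well_back_right'): print(c,n,[(np.array(x['location']).round(4),round(x['p'],2)) for x in tip_of(p,n)[:2]])
    u,v=[int(a) for a in proj(p,[.666,.185,.08])]; im=p['color'][v-75:v+75,u-90:u+90]; cv2.imwrite(f'pics/{c}2.png',cv2.resize(im,None,fx=3,fy=3,interpolation=cv2.INTER_CUBIC)); print('crop org',u-90,v-75)
E
python3 -c "
import cv2,numpy as np
cv2.imwrite('pics/b2.png',cv2.resize(np.hstack([cv2.imread('pics/scene2.png'),cv2.imread('pics/top2.png')]),(800,333)))"
```

```text
t 9.1 q [-25.6842  35.366   10.9726  89.8516  -7.6116  55.5241  87.5019] tcp [0.6659 0.1831 0.1504] w 0.0398081335784114 F [ 0.5738 -0.0146 -1.8494]
[[-0.9852 -0.1715  0.0002]
 [-0.1715  0.9852 -0.001 ]
 [ 0.     -0.001  -1.    ]]
scene jar_tall_mid [(array([0.6616, 0.1821, 0.1446]), 0.81)]
scene well_back_left [(array([0.6629, 0.1856, 0.0229]), 0.6), (array([0.4805, 0.2041, 0.0126]), 0.51)]
scene well_back_right [(array([0.6109, 0.1012, 0.0251]), 0.93)]
crop org 231 161
top jar_tall_mid []
top well_back_left []
top well_back_right []
crop org 183 137
```

View pics/b2.png

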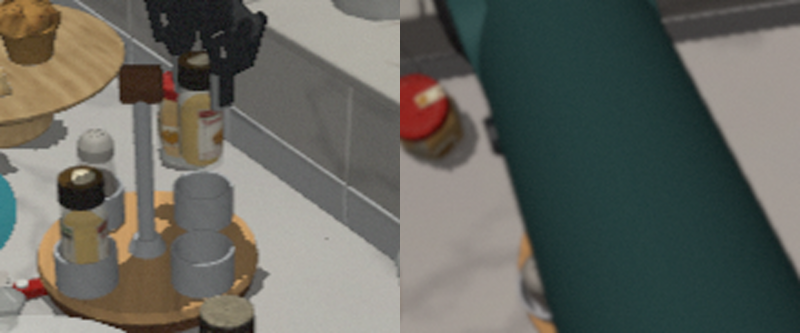

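The jar hangs upright above the back-left cup (scene crop, jar centre about 201, cup centre about 203). I'll draw the fitted cup and jar outlines over the pictures to check them.

```bash
cat >> h.py <<'E'
def circ(p,im,c,r,z,o,f,col=(0,255,0)):
    pts=[((proj(p,[c[0]+r*np.cos(t),c[1]+r*np.sin(t),z])+.5-o)*f-.5) for t in np.linspace(0,2*np.pi,60)]
    cv2.polylines(im,[np.round(np.array(pts)*8).astype(np.int32)],True,col,1,cv2.LINE_AA,3)
def crop(p,c3,w,h,f,base=None):
    o=np.round(proj(p,c3)).astype(int)-[w//2,h//2]; o=np.maximum(o,0)
    b=p['color'] if base is None else base
    return cv2.resize(b[o[1]:o[1]+h,o[0]:o[0]+w],None,fx=f,fy=f,interpolation=cv2.INTER_CUBIC),o
E
python3 - <<'E'
from h import *
ims=[]
cups=[(.6658,.1847),(.6086,.1005),(.5815,.2419),(.5243,.1576)]
for c,b in (('scene',None),('top','pics/top0.png')):
    p=cams.get_image(c); im,o=crop(p,[.605,.17,.06],134,150,3,cv2.imread(b) if b else None)
    for q in cups[:2]: circ(p,im,q,.028,.061,o,3)
    circ(p,im,(.5951,.1712),.102,.025,o,3,(255,0,0))
    if not b:
        circ(p,im,(.666,.1835),.0205,.0885,o,3,(0,0,255)); circ(p,im,(.666,.1835),.0205,.1935,o,3,(0,0,255))
    else: circ(p,im,(.656,.0075),.0205,.105,o,3,(0,0,255))
    ims.append(im)
cv2.imwrite('pics/b3.png',np.hstack(ims)[:600,:804][:, :800])
E
```

```text
(no output)
```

View pics/b3.png

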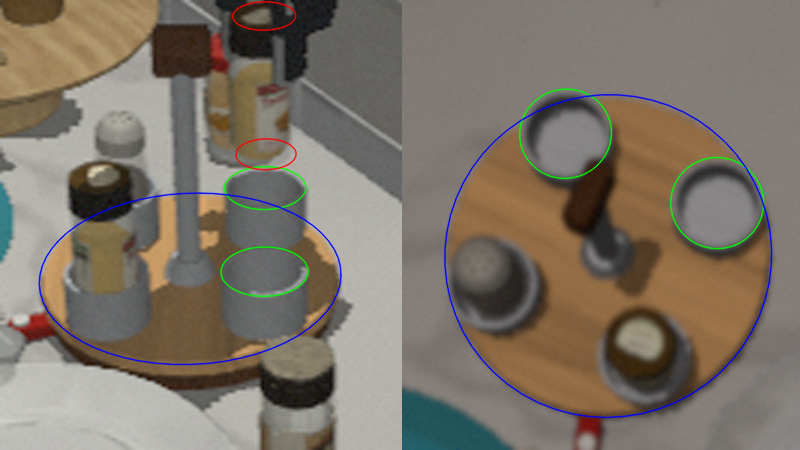

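```bash
python3 - <<'E'
from h import *
p=cams.get_image('scene')
b=proj(p,[.666,.1835,.1]);print(b,proj(p,[.676,.1835,.1])-b,proj(p,[.666,.1935,.1])-b)
m=cut_out(p,'jar_tall_mid')
for x in m[:1]:
    r=x['region'];ys,xs=np.where(r);print(x['p'],xs.min(),xs.max(),ys.min(),ys.max())
    for y in range(ys.min(),ys.max()+1,4): print(y,xs[ys==y].min(),xs[ys==y].max(), end=' | ')
print([proj(p,[.666,.1835,z]) for z in (.0885,.141,.1935)])
to(.6665,.1845,.152,100)
E
```

```text
[322.102  228.0162] [ 4.0604 -1.4216] [-2.7256 -2.0235]
0.57 310 330 183 236
183 317 321 | 187 311 323 | 191 310 324 | 195 310 324 | 199 310 324 | 203 311 324 | 207 311 323 | 211 311 327 | 215 311 330 | 219 311 330 | 223 311 330 | 227 311 329 | 231 312 329 | 235 314 326 | [array([322.1636, 232.8661]), array([321.8775, 210.3397]), array([321.5789, 186.7828])]
tool d [-0.0008 -0.0012 -0.0017] heading 100.04380750702617 roll 0.0438075070261732
```

Emit:
servo_tool:
  increments:
    - {"delta_pos": [-0.002,0,0],"roll": 0}
    - {"delta_pos": [0,0,0.012],"roll": 0}
    - {"delta_pos": [0,0,0.012],"roll": 0}
    - {"delta_pos": [0,0,0.008],"roll": 0}
    - {"delta_pos": [0,0,0.006],"roll": 0}
    - {"delta_pos": [0,0,0.006],"roll": 0}
    - {"delta_pos": [0,0,0.004],"roll": 0}
    - {"delta_pos": [0,0,0.0],"roll": 0}

```text
t: 10.7
ee_pos: [0.6674, 0.1858, 0.102]
eef_rot: [[-0.985, -0.174, -0.0], [-0.174, 0.985, -0.0], [0.0, -0.0, -1.0]]
wrist_force: [-0.0, 0.4, -1.8]
gripper_width: 0.0397
```

```bash
python3 - <<'E'
from h import *
st()
p=cams.get_image('scene');im,o=crop(p,[.605,.17,.06],134,150,3); cv2.imwrite('pics/b4.png',im)
E
```

```text
t 10.7 q [-25.3586  38.7688  10.3174  90.955   -8.2922  51.0466  87.996 ] tcp [0.6674 0.1858 0.102 ] w 0.039747579523825606 F [-0.035   0.4183 -1.7721]
[[-0.9847 -0.1743 -0.0003]
 [-0.1743  0.9847 -0.0001]
 [ 0.0004 -0.     -1.    ]]
```

View pics/b4.png

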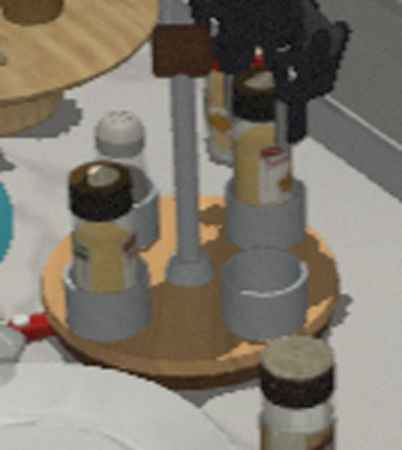

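The jar is inside the cup, at about (262,180), with no contact force. I'll lower it the rest of the way and release it.

Emit:
servo_tool:
  increments:
    - {"delta_pos": [0,0,0.005],"roll": 0}
    - {"delta_pos": [0,0,0.004],"roll": 0}
    - {"delta_pos": [0,0,0.004],"roll": 0}
    - {"delta_pos": [0,0,0.0],"roll": 0}

```text
t: 11.25
ee_pos: [0.668, 0.1858, 0.0899]
eef_rot: [[-0.985, -0.174, 0.001], [-0.174, 0.985, 0.0], [-0.001, 0.0, -1.0]]
wrist_force: [0.4, 0.2, 2.7]
gripper_width: 0.0399
```

Emit:
servo_tool:
  increments:
    - {"delta_pos": [0,0,0],"roll": 0}
    - {"delta_pos": [0,0,0],"roll": 0}
    - {"delta_pos": [0,0,0],"roll": 0}
    - {"delta_pos": [0,0,-0.03],"roll": 0}
    - {"delta_pos": [0,0,-0.05],"roll": 0}
    - {"delta_pos": [0,0,-0.05],"roll": 0}
    - {"delta_pos": [0,0,-0.01],"roll": 0}
    - {"delta_pos": [0,0,0],"roll": 0}
  claw: -0.5

```text
t: 12.25
ee_pos: [0.6676, 0.1859, 0.2297]
eef_rot: [[-0.985, -0.174, 0.001], [-0.174, 0.985, 0.0], [-0.001, 0.0, -1.0]]
wrist_force: [-0.1, -0.0, -0.8]
gripper_width: 0.0642
```

```bash
python3 - <<'E'
from h import *
to(.5465,-.0245,.22,10.8)
E
```

```text
tool d [ 0.1559 -0.1861  0.0095] heading 100.04002463483864 roll 89.24002463483865
```

Emit:
servo_tool:
  increments:
    - {"delta_pos": [0.026,-0.031,0],"roll": 0}
    - {"delta_pos": [0.026,-0.031,0],"roll": 0}
    - {"delta_pos": [0.026,-0.031,0],"roll": 0}
    - {"delta_pos": [0.026,-0.031,0],"roll": 0}
    - {"delta_pos": [0.026,-0.031,0],"roll": 0}
    - {"delta_pos": [0.026,-0.031,0],"roll": 0}
    - {"delta_pos": [0,0,0],"roll": 9.9}
    - {"delta_pos": [0,0,0],"roll": 9.9}
    - {"delta_pos": [0,0,0],"roll": 9.9}
    - {"delta_pos": [0,0,0],"roll": 9.9}
    - {"delta_pos": [0,0,0],"roll": 9.9}
    - {"delta_pos": [0,0,0],"roll": 9.9}

```text
t: 13.75
ee_pos: [0.545, -0.0245, 0.2271]
eef_rot: [[-0.647, 0.763, -0.004], [0.763, 0.647, -0.001], [0.002, -0.003, -1.0]]
wrist_force: [0.3, -0.5, -0.8]
gripper_width: 0.0639
```

Emit:
servo_tool:
  increments:
    - {"delta_pos": [0,0,0],"roll": 9.9}
    - {"delta_pos": [0,0,0],"roll": 9.9}
    - {"delta_pos": [0,0,0],"roll": 9.9}
    - {"delta_pos": [0,0,0],"roll": 0}
    - {"delta_pos": [0,0,0],"roll": 0}

```text
t: 14.38
ee_pos: [0.5458, -0.0244, 0.2283]
eef_rot: [[-0.193, 0.981, -0.002], [0.981, 0.193, -0.0], [-0.0, -0.002, -1.0]]
wrist_force: [0.3, 0.2, -0.9]
gripper_width: 0.0641
```

```bash
python3 - <<'E'
from h import *
st(); p=cams.get_image('scene')
for n in('jar_short_mid','jar_tall_mid','well_back_right'):
  print(n,[(np.array(x['location']),x['p']) for x in tip_of(p,n)[:2]])
to(.5465,-.0245,.055,10.8)
E
```

```text
t 14.375 q [-26.3717  18.0949  31.0875 108.2608 -11.0246  56.7013  20.6778] tcp [ 0.5458 -0.0244  0.2283] w 0.06406654085498473 F [ 0.2705  0.152  -0.9226]
[[-0.1927  0.9813 -0.0018]
 [ 0.9813  0.1927 -0.0004]
 [-0.0001 -0.0019 -1.    ]]
jar_short_mid [(array([ 0.5504, -0.0241,  0.0462]), 0.62), (array([0.6097, 0.1005, 0.0266]), 0.29)]
jar_tall_mid [(array([0.6649, 0.1856, 0.0835]), 0.76), (array([0.5219, 0.1571, 0.0278]), 0.47)]
well_back_right [(array([0.6119, 0.1037, 0.0263]), 0.85)]
tool d [0.0001 0.0003 0.1741] heading 10.98755032044891 roll 0.1875503204489064
```

Emit:
servo_tool:
  increments:
    - {"delta_pos": [0,0,0.04],"roll": 0}
    - {"delta_pos": [0,0,0.04],"roll": 0}
    - {"delta_pos": [0,0,0.035],"roll": 0}
    - {"delta_pos": [0,0,0.03],"roll": 0}
    - {"delta_pos": [0,0,0.028],"roll": 0}
    - {"delta_pos": [0,0,0],"roll": 0}

```text
t: 15.32
ee_pos: [0.5448, -0.0247, 0.0546]
eef_rot: [[-0.19, 0.982, -0.004], [0.982, 0.19, -0.0], [0.001, -0.004, -1.0]]
wrist_force: [0.6, -0.1, -0.0]
gripper_width: 0.0642
```

Emit:
servo_tool:
  increments:
    - {"delta_pos": [0,0,0],"roll": 0}
    - {"delta_pos": [0,0,0],"roll": 0}
    - {"delta_pos": [0,0,0],"roll": 0}
    - {"delta_pos": [0,0,0],"roll": 0}
  claw: 1
  force: 35

```text
t: 15.82
ee_pos: [0.5474, -0.0245, 0.0575]
eef_rot: [[-0.19, 0.982, 0.002], [0.982, 0.19, 0.0], [-0.0, 0.002, -1.0]]
wrist_force: [0.6, -0.8, 6.6]
gripper_width: 0.0415
```

```bash
python3 - <<'E'
from h import *
st(); fit(1); to(.6086,.1005,.055,10.8)
E
```

```text
t 15.825 q [-20.1612  32.6202  24.4804 114.2384 -21.6184  37.399   29.2088] tcp [ 0.5474 -0.0245  0.0575] w 0.04149112770342204 F [ 0.5608 -0.7703  6.6055]
[[-0.1898  0.9818  0.0024]
 [ 0.9818  0.1898  0.0004]
 [-0.0001  0.0024 -1.    ]]
axis [0.5962 0.1709] tray yaw -34.13329672547975 foot yaw -15.287312816076883 rms 0.002848806059384937
well_front_left [0.5827 0.2416] 100.86670327452025
well_front_right [0.5255 0.1574] -169.13329672547977
well_back_left [0.6669 0.1845] 10.866703274520248
well_back_right [0.6098 0.1002] -79.13329672547975
tool d [0.1111 0.0838 0.0027] heading 10.942232327646549 roll 0.14223232764655336
```

Emit:
servo_tool:
  increments:
    - {"delta_pos": [0,0,-0.03],"roll": 0}
    - {"delta_pos": [0,0,-0.03],"roll": 0}
    - {"delta_pos": [0,0,-0.03],"roll": 0}
    - {"delta_pos": [0.01,0.0075,0],"roll": 0}
    - {"delta_pos": [0.02,0.015,0],"roll": 0}
    - {"delta_pos": [0.025,0.019,0],"roll": 0}
    - {"delta_pos": [0.025,0.019,0],"roll": 0}
    - {"delta_pos": [0.02,0.015,0],"roll": 0}
    - {"delta_pos": [0.011,0.0085,0],"roll": 0}
    - {"delta_pos": [0,0,0],"roll": 0}
    - {"delta_pos": [0,0,0],"roll": 0}
    - {"delta_pos": [0,0,0],"roll": 0}

```text
t: 18.12
ee_pos: [0.6075, 0.0991, 0.1465]
eef_rot: [[-0.188, 0.982, 0.0], [0.982, 0.188, -0.0], [-0.0, -0.0, -1.0]]
wrist_force: [0.1, -0.1, -1.2]
gripper_width: 0.0421
```

```bash
python3 - <<'E'
from h import *
s=st()
T=np.array(s['ee_pos'])
p=cams.get_image('scene')
for n in('jar_short_mid','well_back_right'):
  print(n,[(np.array(x['location']),x['p']) for x in tip_of(p,n)[:2]])
r=cut_out(p,'jar_short_mid')[0]['region'];ys,xs=np.where(r)
for y in range(ys.min(),ys.max()+1,4): print(y,xs[ys==y].min(),xs[ys==y].max(), end=' | ')
b=T[2]-.055
print([proj(p,[T[0],T[1],z]) for z in (b,b+.03,b+.048)],proj(p,T+[.01,0,0])-proj(p,T),proj(p,T+[0,.01,0])-proj(p,T))
im,o=crop(p,[.605,.15,.09],150,150,4)
circ(p,im,(.6086,.1005),.028,.061,o,4)
circ(p,im,T[:2],.022,b,o,4,(0,0,255))
cv2.imwrite('pics/b5.png',im)
E
```

```text
t 18.125 q [-32.7111  30.5972  27.3387 102.3177 -17.4111  51.2901  13.2074] tcp [0.6075 0.0991 0.1465] w 0.04213308460431524 F [ 0.0718 -0.141  -1.2248]
[[-0.1879  0.9822  0.    ]
 [ 0.9822  0.1879 -0.0003]
 [-0.0003 -0.0001 -1.    ]]
jar_short_mid [(array([0.6037, 0.097 , 0.1351]), 0.83), (array([0.6113, 0.1018, 0.0291]), 0.65)]
well_back_right [(array([0.6136, 0.1028, 0.0273]), 0.81)]
211 321 325 | 215 318 331 | 219 318 332 | 223 318 332 | 227 319 332 | 231 319 332 | 235 319 333 | 239 317 333 | 243 310 333 | 247 310 333 | 251 310 333 | 255 311 333 | 259 312 333 | 263 314 329 | [array([321.4285, 259.2038]), array([321.2439, 245.8379]), array([321.1308, 237.6434])] [ 4.4567 -1.5843] [-2.982  -2.2581]
```

View pics/b5.png

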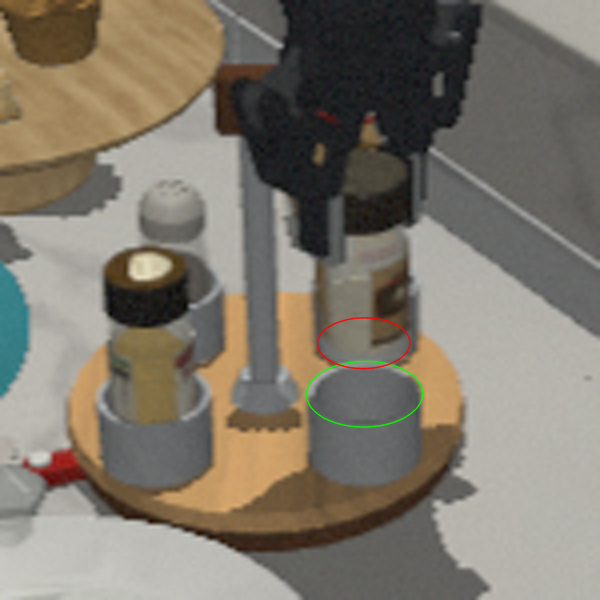

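Emit:
servo_tool:
  increments:
    - {"delta_pos": [0.001,0.001,0.01],"roll": 0}
    - {"delta_pos": [0,0,0.01],"roll": 0}
    - {"delta_pos": [0,0,0.005],"roll": 0}
    - {"delta_pos": [0,0,0.003],"roll": 0}
    - {"delta_pos": [0,0,0.003],"roll": 0}
    - {"delta_pos": [0,0,0.003],"roll": 0}
    - {"delta_pos": [0,0,0.003],"roll": 0}
    - {"delta_pos": [0,0,0.003],"roll": 0}
    - {"delta_pos": [0,0,0],"roll": 0}

```text
t: 19.45
ee_pos: [0.6084, 0.1015, 0.106]
eef_rot: [[-0.19, 0.982, -0.0], [0.982, 0.19, -0.0], [-0.0, -0.0, -1.0]]
wrist_force: [0.5, 0.1, -0.4]
gripper_width: 0.0421
```

```bash
python3 - <<'E'
from h import *
s=st(); print(s['torque'])
p=cams.get_image('scene');im,o=crop(p,[.605,.15,.09],150,150,4); cv2.imwrite('pics/b6.png',im)
E
```

```text
t 19.45 q [-31.714   33.7765  25.8585 103.33   -19.2633  47.3014  14.5066] tcp [0.6084 0.1015 0.106 ] w 0.042108256503813266 F [ 0.534   0.1092 -0.4466]
[[-0.1898  0.9818 -0.0004]
 [ 0.9818  0.1898 -0.0001]
 [-0.     -0.0004 -1.    ]]
[ 0.1002  0.051  -0.0424]
```

View pics/b6.png

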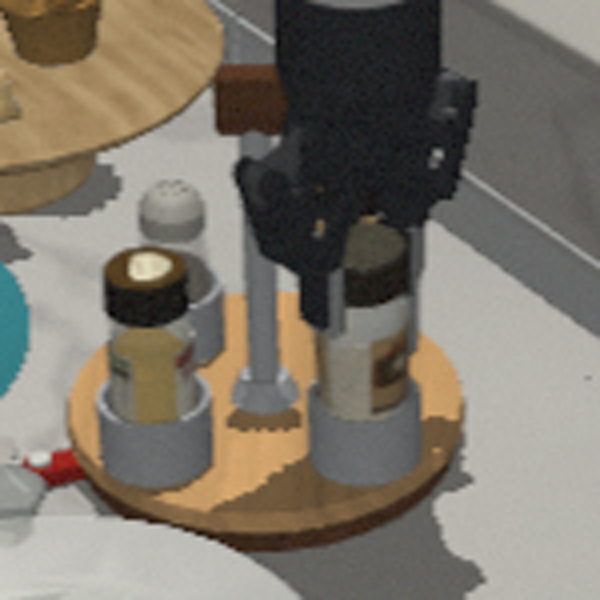

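The short jar is in the cup, at about (365,400) in the crop, and the force is near zero. I'll lower it by another 20 mm and release.

Emit:
servo_tool:
  increments:
    - {"delta_pos": [0,0,0.006],"roll": 0}
    - {"delta_pos": [0,0,0.006],"roll": 0}
    - {"delta_pos": [0,0,0.005],"roll": 0}
    - {"delta_pos": [0,0,0.003],"roll": 0}
    - {"delta_pos": [0,0,0.0],"roll": 0}

```text
t: 20.12
ee_pos: [0.6085, 0.1015, 0.0861]
eef_rot: [[-0.19, 0.982, -0.0], [0.982, 0.19, -0.0], [-0.0, -0.0, -1.0]]
wrist_force: [-0.6, 0.6, 0.5]
gripper_width: 0.0417
```

Emit:
servo_tool:
  increments:
    - {"delta_pos": [0,0,0],"roll": 0}
    - {"delta_pos": [0,0,0],"roll": 0}
    - {"delta_pos": [0,0,0],"roll": 0}
    - {"delta_pos": [0,0,-0.03],"roll": 0}
    - {"delta_pos": [0,0,-0.05],"roll": 0}
    - {"delta_pos": [0,0,-0.05],"roll": 0}
    - {"delta_pos": [0,0,-0.04],"roll": 0}
    - {"delta_pos": [0,0,0],"roll": 0}
  claw: -0.5

```text
t: 21.12
ee_pos: [0.6105, 0.1016, 0.2602]
eef_rot: [[-0.19, 0.982, 0.007], [0.982, 0.19, 0.002], [0.001, 0.007, -1.0]]
wrist_force: [0.1, 0.2, -1.1]
gripper_width: 0.0636
```

```bash
python3 - <<'E'
from h import *
st(); v=fit(1,('jar_tall_mid','jar_short_mid')); to(v[0],v[1],.25,np.degrees(v[2])+90)
p=cams.get_image('scene');im,o=crop(p,[.605,.17,.09],200,200,3); cv2.imwrite('pics/b7.png',im)
E
```

```text
t 21.125 q [-35.3942  23.4019  30.3716  96.6774 -13.1103  63.0401   9.7566] tcp [0.6105 0.1016 0.2602] w 0.06363221095798072 F [ 0.0517  0.176  -1.1381]
[[-0.1897  0.9818  0.007 ]
 [ 0.9818  0.1897  0.0023]
 [ 0.0009  0.0073 -1.    ]]
axis [0.5952 0.1708] tray yaw -33.219312354244444 foot yaw -17.179613177794685 rms 0.002832416900983019
well_front_left [0.5805 0.2413] 101.78068764575555
well_front_right [0.5247 0.1561] -168.21931235424447
well_back_left [0.6657 0.1855] 11.780687645755554
well_back_right [0.6099 0.1003] -78.21931235424445
jar_tall_mid [[0.6663 0.1831 0.0813]
 [0.6666 0.1854 0.0827]]
jar_short_mid [[0.604  0.1027 0.0743]]
tool d [0.0705 0.     0.0064] heading 10.939358543641166 roll -45.8413291021144
```

View pics/b7.png

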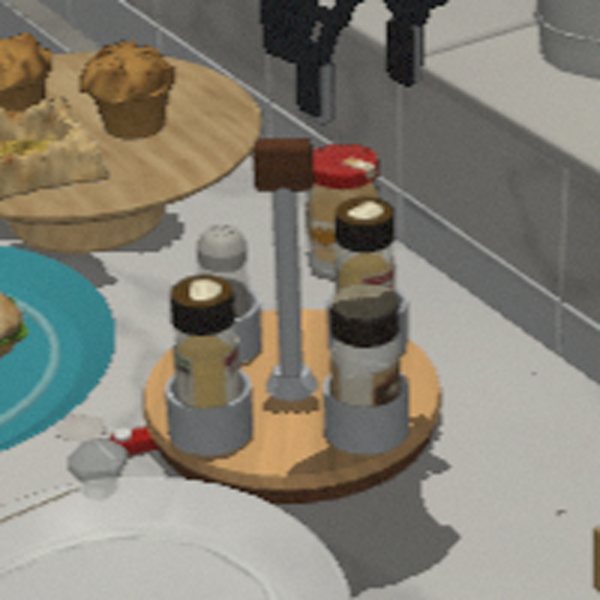

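Both jars stand upright in their cups, at about (365,260) and (367,360) in the crop. Next I take hold of the wooden grip.

Emit:
servo_tool:
  increments:
    - {"delta_pos": [0.0235,0,0],"roll": 0}
    - {"delta_pos": [0.0235,0,0],"roll": 0}
    - {"delta_pos": [0.0235,0,0],"roll": 0}
    - {"delta_pos": [0,0,0],"roll": -9.1}
    - {"delta_pos": [0,0,0],"roll": -9.1}
    - {"delta_pos": [0,0,0],"roll": -9.1}
    - {"delta_pos": [0,0,0],"roll": -9.1}
    - {"delta_pos": [0,0,0],"roll": -9.1}
    - {"delta_pos": [0,0,0],"roll": 0}
    - {"delta_pos": [0,0,0],"roll": 0}

```text
t: 23.42
ee_pos: [0.5952, 0.1706, 0.2563]
eef_rot: [[-0.832, 0.555, 0.0], [0.555, 0.832, 0.0], [-0.0, 0.0, -1.0]]
wrist_force: [0.1, 0.1, 0.8]
gripper_width: 0.0639
```

```bash
python3 - <<'E'
from h import *
st(); to(.5953,.171,.178,56.2)
E
```

```text
t 23.425 q [-34.0976  22.788   19.8028  96.036   -8.4946  62.6525  44.4663] tcp [0.5952 0.1706 0.2563] w 0.06391328391847236 F [0.1033 0.0589 0.8327]
[[-0.8317  0.5552  0.    ]
 [ 0.5552  0.8317  0.    ]
 [-0.      0.     -1.    ]]
tool d [0.0001 0.0004 0.0783] heading 56.27459353497942 roll 0.07459353497941379
```

Emit:
servo_tool:
  increments:
    - {"delta_pos": [0,0,0.025],"roll": 0}
    - {"delta_pos": [0,0,0.025],"roll": 0}
    - {"delta_pos": [0,0,0.02],"roll": 0}
    - {"delta_pos": [0,0,0.008],"roll": 0}
    - {"delta_pos": [0,0,0],"roll": 0}
    - {"delta_pos": [0,0,0],"roll": 0}

```text
t: 24.18
ee_pos: [0.5958, 0.1709, 0.1793]
eef_rot: [[-0.833, 0.553, 0.002], [0.553, 0.833, 0.001], [-0.001, 0.001, -1.0]]
wrist_force: [0.2, -0.3, -0.7]
gripper_width: 0.0639
```

Emit:
servo_tool:
  increments:
    - {"delta_pos": [0,0,0],"roll": 0}
    - {"delta_pos": [0,0,0],"roll": 0}
    - {"delta_pos": [0,0,0],"roll": 0}
    - {"delta_pos": [0,0,0],"roll": 0}
    - {"delta_pos": [0,0,0],"roll": 0}
    - {"delta_pos": [0,0,0],"roll": 0}
  claw: 1
  force: 50

```text
t: 24.92
ee_pos: [0.5955, 0.1711, 0.1788]
eef_rot: [[-0.833, 0.553, 0.001], [0.553, 0.833, 0.001], [-0.0, 0.001, -1.0]]
wrist_force: [0.4, 0.9, 4.1]
gripper_width: 0.0154
```

```bash
python3 - <<'E'
from h import *
s=st(); print(s['torque']); to(.5953,.171,.178,56.2)
for c in('scene','top'):
  p=cams.get_image(c)
  for n in('pointer','foot','shaker_mid'): print(c,n,[(np.array(x['location']),round(x['p'],2)) for x in tip_of(p,n)[:1]])
E
```

```text
t 24.925 q [-33.0776  27.4752  18.6063 100.0464 -10.4929  54.1128  46.1854] tcp [0.5955 0.1711 0.1788] w 0.015416040259414654 F [0.3833 0.9435 4.0822]
[[-0.8334  0.5527  0.001 ]
 [ 0.5527  0.8334  0.0006]
 [-0.0005  0.0011 -1.    ]]
[ 0.203  -0.0881 -0.0332]
tool d [ 0.0001 -0.0002  0.0008] heading 56.4460445180117 roll 0.24604451801170057
scene pointer [(array([0.4794, 0.2096, 0.0129]), 0.7)]
scene foot [(array([0.5994, 0.1671, 0.1901]), 0.19)]
scene shaker_mid [(array([0.5875, 0.2414, 0.0743]), 0.83)]
top pointer [(array([0.5856, 0.2351, 0.03  ]), 0.7)]
top foot []
top shaker_mid [(array([0.5861, 0.2408, 0.0315]), 0.5)]
```

```bash
python3 - <<'E'
from h import *
ax=np.array([.5955,.1710])
for c in('scene','top'):
  p=cams.get_image(c); im=cv2.imread(f'pics/{c}0.png')
  g=proj(p,[.482,.203,.008]); u,v=g.round().astype(int); print(c,g)
  b=im[v-14:v+15,u-14:u+15].astype(int); m=(b[...,2]>110)&(b[...,1]<70)&(b[...,0]<80)
  ys,xs=np.where(m); q=np.array([xs.mean()+u-14,ys.mean()+v-14]); w=ray(p,q,.008)
  print(len(xs),q,w,np.degrees(np.arctan2(*(w[:2]-ax)[::-1])),np.linalg.norm(w[:2]-ax))
  y0,y1,x0,x1=ys.min()-3,ys.max()+4,xs.min()-3,xs.max()+4
  bb=im[v-14:v+15,u-14:u+15][y0:y1,x0:x1]; print('org',x0+u-14,y0+v-14); print(bb[...,1]); print(bb[...,2])
E
```

```text
scene [240.8138 290.3967]
35 [245.0857 289.3429] [0.4907 0.2013 0.008 ] 163.8730300412716 0.10906767423650054
org 234 284
[[167 174 174 172 168 166 161 163 161 163 160 168 172 171 138  85 119 142
  142 143]
 [166 171 178 171 167 162 160 159 157 162 163 165 169 173 143  89 105 131
  144 147]
 [150 156 177 172 166 167 170 171 163 159 146 119 112 104  78  74  88 108
  137 146]
 [153 157 176 175 178 188 193 195 195 148  64  54  49  47  36  79  96  88
  108 140]
 [119 145 162 135 166 198 199 198 199 150  40  34  24  36  28  55  81  84
   80 114]
 [170 176 139  78 144 193 199 187 164 115  32  32  35  33  32  34  72  90
   87  87]
 [135 136 102  54  85 122 134 121  93  62  31  34  31  36  36  31  42  73
   89  88]
 [138 135 134 126  91  48  56  55  41  33  32  31  29  25  25  26  22  41
   72  91]
 [150 140 141 138 126 122  88  23  29  21  29  24  25  29  22  19  20  21
   46  73]
 [160 151 139 142 138 130 126  92  25  24  30  20  31  17  27  12  29  21
   28  52]
 [156 163 152 144 136 135 131 117  73  23  18  26  11  38  50  61  80  88
   77  52]
 [144 156 161 151 140 139 135 119  78  49  
[... 1710 characters left out ...]
34 150 152 151 137  97  63  75 103]
 [114  93 100 132 147 150 149 133  95  66  81 107]]
[[101 101 101 106 108 111 110 113 113 114 116 121]
 [104  94  90  94  99  99 100 103 100  96  96  97]
 [118 110 100 102 108 108 108 106 103  97  87  87]
 [124 118 109 108 113 114 113 112 110 101  92 101]
 [124 118 109 111 115 116 115 116 109  96  87 101]
 [120 115 110 112 115 116 116 114 109  91  77  91]
 [116 109 106 112 118 119 118 115 108  91  72  85]
 [115 108 107 117 128 132 130 123 111  94  80  89]
 [115 107 110 127 141 148 144 133 111  90  83 100]
 [119 112 122 140 153 156 155 141 113  91  87 105]
 [123 117 130 147 158 157 157 144 114  89  90 111]
 [126 117 126 146 155 156 155 140 111  89  94 115]]
```

Emit:
servo_tool:
  increments:
    - {"delta_pos": [0,0,0],"roll": -1}
    - {"delta_pos": [0,0,0],"roll": -2}
    - {"delta_pos": [0,0,0],"roll": -3}
    - {"delta_pos": [0,0,0],"roll": -3}
    - {"delta_pos": [0,0,0],"roll": -3}
    - {"delta_pos": [0,0,0],"roll": -3}
    - {"delta_pos": [0,0,0],"roll": -3}
    - {"delta_pos": [0,0,0],"roll": -3}
    - {"delta_pos": [0,0,0],"roll": -3}
    - {"delta_pos": [0,0,0],"roll": -3}
    - {"delta_pos": [0,0,0],"roll": -3}
    - {"delta_pos": [0,0,0],"roll": -3}

```text
t: 26.92
ee_pos: [0.5956, 0.1715, 0.1788]
eef_rot: [[-1.0, 0.008, 0.001], [0.008, 1.0, 0.001], [-0.001, 0.001, -1.0]]
wrist_force: [1.6, 2.5, 4.5]
gripper_width: 0.0152
```

Emit:
servo_tool:
  increments:
    - {"delta_pos": [0,0,0],"roll": -3}
    - {"delta_pos": [0,0,0],"roll": -3}
    - {"delta_pos": [0,0,0],"roll": -3}
    - {"delta_pos": [0,0,0],"roll": -3}
    - {"delta_pos": [0,0,0],"roll": -3}
    - {"delta_pos": [0,0,0],"roll": -3}
    - {"delta_pos": [0,0,0],"roll": -3}
    - {"delta_pos": [0,0,0],"roll": -3}
    - {"delta_pos": [0,0,0],"roll": -2.5}
    - {"delta_pos": [0,0,0],"roll": -1.5}
    - {"delta_pos": [0,0,0],"roll": -0.6}
    - {"delta_pos": [0,0,0],"roll": 0}

```text
t: 28.42
ee_pos: [0.5955, 0.1718, 0.1788]
eef_rot: [[-0.882, -0.471, 0.001], [-0.471, 0.882, 0.001], [-0.002, 0.001, -1.0]]
wrist_force: [0.9, 4.2, 5.6]
gripper_width: 0.0152
```

```bash
python3 - <<'E'
from h import *
s=st(); to(.5955,.171,.178,118.8); ax=np.array([.5955,.1710])
ang=lambda w:np.degrees(np.arctan2(*(np.array(w)[:2]-ax)[::-1]))
ims=[]
for c,d in(('scene',(240.5,288)),('top',(282,318.3))):
  p=cams.get_image(c)
  w=ray(p,d,.008); print(c,'dot',w,ang(w),np.linalg.norm(w[:2]-ax))
  for n in('pointer','shaker_mid','filler_mid','jar_tall_mid','jar_short_mid','well_front_left','well_front_right','well_back_left','well_back_right','honey_mid'): print(c,n,[(np.array(x['location']).round(4),round(x['p'],2),ang(x['location']).round(1)) for x in tip_of(p,n)[:1]])
  im,o=crop(p,[.56,.18,.06],133,150,3)
  t=np.radians(164); L=[np.round((proj(p,[*(ax+r*np.array([np.cos(t),np.sin(t)])),.008])+.5-o)*3).astype(int) for r in (.1,.15)]
  cv2.line(im,L[0],L[1],(0,255,0),1,cv2.LINE_AA)
  c2=ax+.072*np.array([np.cos(t),np.sin(t)]); circ(p,im,c2,.028,.061,o,3); ims.append(im)
cv2.imwrite('pics/b8.png',np.hstack(ims))
E
```

```text
t 28.425 q [-22.6442  26.9199   4.6158  99.2876  -2.6517  53.7994 101.1185] tcp [0.5955 0.1718 0.1788] w 0.015193699018150398 F [0.8503 4.2306 5.6179]
[[-0.8823 -0.4707  0.0013]
 [-0.4707  0.8823  0.0014]
 [-0.0018  0.0006 -1.    ]]
tool d [ 0.0004 -0.0007  0.0008] heading 118.08198261270535 roll -0.7180173872946511
scene dot [0.4853 0.2106 0.008 ] 160.21971499279988 0.11713537822594818
scene pointer [(array([0.4782, 0.2043, 0.0126]), 0.91, np.float64(164.2))]
scene shaker_mid [(array([0.533 , 0.1944, 0.0755]), 0.81, np.float64(159.5))]
scene filler_mid [(array([0.5752, 0.1063, 0.0812]), 0.93, np.float64(-107.4))]
scene jar_tall_mid [(array([0.6169, 0.2394, 0.0831]), 0.62, np.float64(72.6))]
scene jar_short_mid [(array([0.6577, 0.1498, 0.0782]), 0.86, np.float64(-18.8))]
scene well_front_left [(array([0.526 , 0.1931, 0.0294]), 0.88, np.float64(162.4))]
scene well_front_right [(array([0.5703, 0.1042, 0.0292]), 0.95, np.float64(-110.7))]
scene well_back_left [(array([0.6148, 0.2421, 0.0206]), 0.91, np.float64(74.8))]
scene well_back_right [(array([0.6606, 0.1527, 0.0281]), 0.96, np.float64(-15.7))]
scene honey_mid [(array([0.7368, 0.3311, 0.0426]), 0.56, np.float64(48.6))]
top dot [0.4816 0.2027 0.008 ] 164.4242828396893 0.11822287999680971
top pointer [(array([0.6138, 0.2415, 0.0262]), 0.55, np.float64(75.4))]
top shaker_mid []
top filler_mid []
top jar_tall_mid [(array([0.619 , 0.2398, 0.0795]), 0.58, np.float64(71.1))]
top jar_short_mid []
top well_front_left []
top well_front_right []
top well_back_left [(array([0.6169, 0.242 , 0.0255]), 0.73, np.float64(73.2))]
top well_back_right []
top honey_mid [(array([0.7446, 0.333 , 0.0436]), 0.84, np.float64(47.4))]
```

View pics/b8.png

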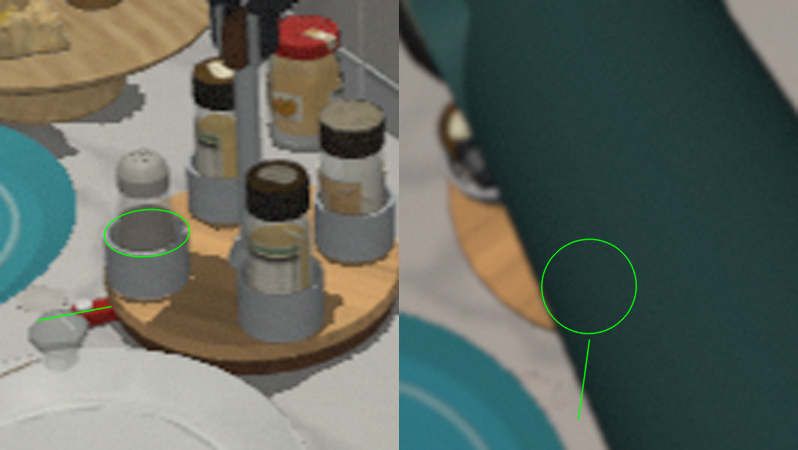

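```bash
python3 - <<'E'
from h import *
ax=np.array([.5955,.1710]); P={};D={}
for c in('scene','top'):
  p=P[c]=cams.get_image(c); im=cv2.imread(f'pics/{c}0.png').astype(int)
  u,v=(241,288) if c=='scene' else (282,318)
  b=im[v-7:v+8,u-7:u+8]; 
  wt=np.clip(b[...,1]-(120 if c=='scene' else 75),0,None)
  m=(wt>0).astype(np.uint8); n,l=cv2.connectedComponents(m,connectivity=4); 
  if c=='top' : print(b[4:,:,1])
  w=wt*(l==l[7,7]); ys,xs=np.mgrid[v-7:v+8,u-7:u+8]; D[c]=np.array([(w*xs).sum(),(w*ys).sum()])/w.sum(); print(c,D[c],(w>0).sum())
for z in(.006,.008,.010,.012,.014):
  for c in P:
    w=ray(P[c],D[c],z); print(z,c,w[:2],np.degrees(np.arctan2(*(w[:2]-ax)[::-1])).round(2),np.linalg.norm(w[:2]-ax).round(4))
# disc foot/tray in scene vs axis check: expected dot pixel for angles
for a in(161,162,163,164,165):
  t=np.radians(a);print(a,[proj(P[c],[*(ax+.118*np.array([np.cos(t),np.sin(t)])),.008]) for c in P])
E
python3 -c "
import cv2,numpy as np
a=cv2.resize(cv2.imread('pics/scene0.png')[272:304,222:262],None,fx=10,fy=10,interpolation=cv2.INTER_NEAREST)
b=cv2.resize(cv2.imread('pics/top0.png')[300:332,262:302],None,fx=10,fy=10,interpolation=cv2.INTER_NEAREST)
cv2.imwrite('pics/b9.png',np.hstack([a,b]))"
```

```text
scene [239.3155 285.6188] 146
[[116 114 107  88  62  63  81  91  84  63  37  27  49  79 103]
 [115 114 106  85  73  97 123 131 125 100  63  39  60  93 108]
 [121 119 109  89  94 125 144 149 146 127  88  55  69  99 114]
 [123 122 112  94 103 134 150 152 151 137  97  63  75 103 116]
 [127 124 114  93 100 132 147 150 149 133  95  66  81 107 116]
 [128 126 112  87  86 117 135 142 139 119  84  66  89 112 119]
 [129 125 113  85  70  86 109 116 106  85  58  55  85 110 120]
 [127 125 116  94  71  70  83  82  70  55  47  61  88 110 117]
 [127 127 121 108  94  90  90  87  79  71  74  86 102 114 116]
 [127 125 123 118 114 110 110 108 105 102 101 108 114 117 116]
 [127 126 124 121 121 118 117 116 115 113 115 116 115 116 113]]
top [280.8994 319.3126] 161
0.006 scene [0.4883 0.2219] 154.6 0.1187
0.006 top [0.4802 0.2052] 163.49 0.1203
0.008 scene [0.4871 0.2193] 155.97 0.1187
0.008 top [0.4801 0.205 ] 163.56 0.1203
0.01 scene [0.486  0.2167] 157.34 0.1187
0.01 top [0.48   0.2049] 163.64 0.1204
0.012 scene [0.4848 0.2142] 158.7 0.1188
0.012 top [0.4799 0.2048] 163.71 0.1205
0.014 scene [0.4836 0.2116] 160.06 0.119
0.014 top [0.4798 0.2047] 163.78 0.1205
161 [array([240.1851, 288.5194]), array([278.2776, 317.6309])]
162 [array([240.3464, 289.1001]), array([279.3649, 317.8148])]
163 [array([240.5258, 289.6794]), array([280.4557, 317.9794])]
164 [array([240.7235, 290.257 ]), array([281.5497, 318.1248])]
165 [array([240.9395, 290.8328]), array([282.6463, 318.2508])]
```

View pics/b9.png

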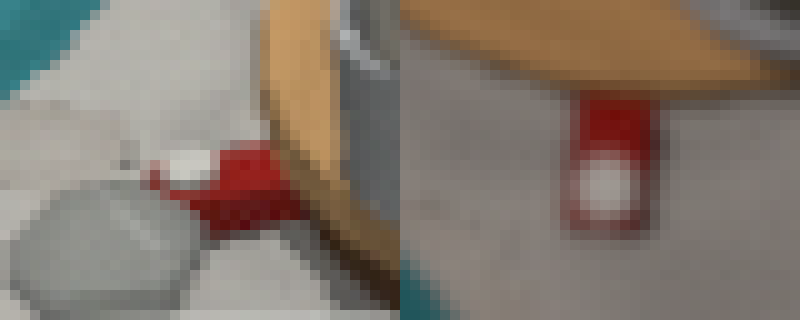

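The shaker stands at about (145,190) in the earlier crop, directly behind the pointer. The pointer's white dot is at (605,187) in the zoomed top crop, which puts it at about 164°. The tray heading gives 163.1° for the shaker, so a small trim and then a settle.

Emit:
servo_tool:
  increments:
    - {"delta_pos": [0,0,0],"roll": -0.4}
    - {"delta_pos": [0,0,0],"roll": -0.4}
    - {"delta_pos": [0,0,0],"roll": 0}
    - {"delta_pos": [0,0,0],"roll": 0}
    - {"delta_pos": [0,0,0],"roll": 0}
    - {"delta_pos": [0,0,0],"roll": 0}
    - {"delta_pos": [0,0,0],"roll": 0}
    - {"delta_pos": [0,0,0],"roll": 0}
    - {"delta_pos": [0,0,0],"roll": 0}
    - {"delta_pos": [0,0,0],"roll": 0}
    - {"delta_pos": [0,0,0],"roll": 0}
    - {"delta_pos": [0,0,0],"roll": 0}

```text
t: 31.12
ee_pos: [0.5955, 0.1718, 0.1788]
eef_rot: [[-0.876, -0.483, 0.001], [-0.483, 0.876, 0.001], [-0.002, 0.001, -1.0]]
wrist_force: [1.1, 4.1, 4.8]
gripper_width: 0.0152
```

```bash
python3 - <<'E'
from h import *
s=st(); to(.5955,.171,.178,118.8); p=cams.get_image('scene')
im,o=crop(p,[.59,.18,.08],190,190,3); cv2.imwrite('pics/b10.png',im)
E
```

```text
t 31.125 q [-22.5165  26.9204   4.4432  99.2798  -2.5549  53.8017 101.8308] tcp [0.5955 0.1718 0.1788] w 0.015184315639659794 F [1.1387 4.0625 4.8168]
[[-0.8757 -0.4829  0.0013]
 [-0.4829  0.8757  0.0014]
 [-0.0018  0.0006 -1.    ]]
tool d [ 0.0004 -0.0007  0.0008] heading 118.87788528484971 roll 0.0778852848497138
```

View pics/b10.png

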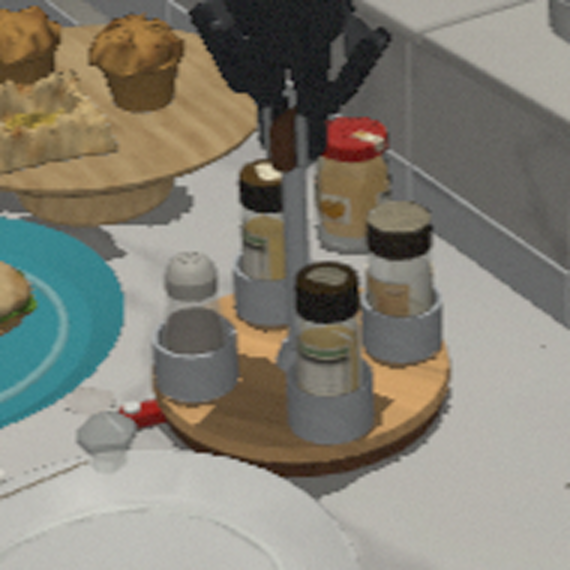

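The last picture shows the shaker at (195,330) in line with the pointer at (145,412). All four jars are upright in their cups, the honey jar has not moved and the gripper is on the wooden grip. I'm handing in.

```bash
python3 -c "
from station import arm
print(arm.close_job())"
```

```text
the job is handed in; nothing more can be done
None
```

The job is handed in at about 31 s of the 67 s allowed. The tall jar stands in the back-left cup and the short jar in the back-right cup, and both are released. I then pinched the wooden grip at 50 N and turned the tray about 62° until the shaker faced the pointer. The gripper is still holding it.

**Last checks:**
- **Jars and shaker:** the final picture shows all four upright in their cups. The honey jar's measured position is within 7 mm of its first reading, which is within the detection scatter.
- **Grip:** the opening reads 15.2 mm on the 16 mm block, and the wrist force is about 6 N.
- **Alignment:** from the gripper heading, the shaker is at 163.9° about the axis.

**Where readings disagreed:** the pointer's direction is uncertain by 1 to 2°. Most estimates lie between 163.5° and 165°. The white dot in the scene camera alone gave about 160 to 163°, depending on the height assumed for it. The top camera could not check the final alignment because the arm blocked its view.

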